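Lock the die cover of the binding punch

ROBOT

A 6-joint arm with a two-finger parallel gripper is mounted at the origin on a cart in front of the work surface, level with it; the furniture and walls round the work are solid. World frame = base frame: x ahead of the robot, y to its left, z up, the work surface at z = 0. Lengths are in m, angles in rad, forces in N, time in s.
With the tool pointing down it reaches from about 0.2 to 0.875 m from the base axis. Payload 3.4 kg.
Tool frame: the origin (TCP) lies midway between the tips of the shut fingers; the grasp point (between the pads) lies bot.pinch_z behind it (bot.pinch_z is the distance from the TCP to the grasp point, in m); z points along the fingers, y is the line along which they close (so a half turn about z gives the same grasp; the last joint's range is limited). The gripper opens to 94 mm and grips with 3 to 60 N. Pads are 16 mm wide; open, the fingers measure 119 mm over their backs; the gripper's body (75 mm by 177 mm) begins 78 mm behind the grasp point.
Start: joints at [1.154, 0.276, 1.505, -0, 1.361, -0.121], TCP at [0.168, 0.55, 0.205] pointing down, gripper open.
Joint ranges: [-2.89, 2.89], [-0.75, 2.08], [0.22, 2.7], [-1.18, 4.32], [0.11, 2.71], [-2.7, 2.7]. Speed limits (rad/s): [2.57, 2.57, 3.14, 3.14, 3.14, 3.14].

INTERFACE

Orientations are given as a 3x3 rotation matrix whose columns are the frame's x, y, z axes.
In Python, from bench import bot, eyes, ticket gives the robot as it stands. The module is installed in compiled form; this text tells all that it offers.
- The arm moves only by the shell command python3 -m handwheel 'ROWS'. ROWS is JSON, a list of rows, each an object of numbers: "rx", "ry", "rz": the turn, a rotation vector about the world's x, y, z scaled (see below); "dx", "dy", "dz": the shift along the world's x, y, z scaled (see below); "grip": the closure, from 0 (fully open) to 1 (shut). In form: [{"rx": .., "ry": .., "rz": .., "dx": .., "dy": .., "dz": .., "grip": ..}, ...]. A call has 1 to 8 rows; each row shifts and turns the commanded pose from where the row before left it; what a row does not reach is not made up. The controller multiplies each number of a shift by 0.03 m and each number of a turn by 6 degrees. A row lasts 1/10 s, in which the tool goes at most 50 mm and 8.59 degrees, less where a joint would pass 70% of its speed; a pose out of reach is approached as far as the arm can. A call with a number of a shift or a turn outside -1 to 1 is refused whole. A call with a gripper value outside its range is refused whole. The fingers move at their own pace and stop on an object; the grip force is fixed at half the most. Time passes only in rows, so rows that do not move let the fingers close. It gives the time, the measured TCP pose, the force, the opening and the grip force at its end, in the units of the state.
- bot.state(): the state, without advancing time (a new reading comes with each control period).
- eyes.camera(name): name is "scene" or "top" or "wrist"; returns a dict with "img" (420x560x3 uint8, red, green, blue), "fx", "fy", "cx", "cy" (pixels), "world_to_cam" (4x4, takes a point from world to camera coordinates). Camera axes: x right, y down, z forward; pixel columns grow to the right and rows downward; lengths in m; the calibration is good to about 2 mm. A picture is of the moment at which its call begins. There is no depth.
- ticket.hand_in(): hands the job in; it is judged then, once.
The state is a dict: "t": time; "joint_pos": joint angles; "qvel": joint speeds; "effort": joint torques, N m; "ee_pos": TCP position; "ee_rot": TCP orientation; "force": force on the tool from outside, world axes, zero at the start; "ft_torque": the same for the moment, N m; "grip_width": finger opening in m; "grasp_force": force on a finger pad.
Only numpy, scipy, OpenCV 4.12 (cv2) and the standard library are available. Lean on these libraries where they do the work, as an engineer would, in place of code of your own. Each camera call takes 0.05 s, during which the arm holds its last target. There are 200 camera calls.

TASK

The aluminium cover of the binding punch on the worktop is held by two captive bolts with black grip bars, both still loose. Turn the one with the long bar clockwise all the way to its stop, and only after that the one with the short bar, also clockwise all the way to its stop; then let go. Leave the round depth dial beside them at its setting.

Things in the scene. Friction and masses are not known exactly. Their poses are not given: they have to be found in the camera images.
- long_grip (a point): Captive bolt with the long bar: upright black bar 60 mm long, 14 mm thick, 30 mm high, underside 10 mm above its round steel seat. Point: on the vertical turning axis, in the bar, 12 mm below its top, 32 mm above the cover. x runs along the bar, y across its thickness, z up. Three places 90 mm apart in a row along the cover hold both bolts and the dial, in any order.
- long_bolt (a joint): Turn of the bolt with the long bar, rad; grows clockwise seen from above. 0 = loose, 1.4 = hard against its end stop; starts between 0 and 0.2. Friction about 0.12 N m, no spring: it stays where it is left and does not rise or sink.
- short_grip (a point): Captive bolt with the short bar: upright black bar 34 mm long, 14 mm thick, 30 mm high, underside 10 mm above its round steel seat. Point: on the vertical turning axis, in the bar, 12 mm below its top, 32 mm above the cover. x runs along the bar, y across its thickness, z up. Three places 90 mm apart in a row along the cover hold both bolts and the dial, in any order.
- short_bolt (a joint): Turn of the bolt with the short bar, rad; grows clockwise seen from above. 0 = loose, 1.4 = hard against its end stop; starts between 0 and 0.2. Friction about 0.12 N m, no spring: it stays where it is left and does not rise or sink.
- dial_mark (a point): White mark on the round depth dial, a black ribbed knob 34 mm across, its top 33 mm above the cover; it turns, and must be left at its setting. Point: at the dial's top, 16 mm from its vertical axis. The punch is a fixed grey block 118 mm deep, 270 mm long; its cover is 64 mm above the worktop.

How it is judged:
On the way, in this order (a step that is already met when the one before it is completed fails the run):
1. the bolt with the long bar is turned home (within 0.17 rad of its stop) (value of joint long_bolt above 1.23 rad), for 0.2 s.
2. then the bolt with the short bar is turned home (within 0.17 rad of its stop) (value of joint short_bolt above 1.23 rad), for 0.2 s.
At the end, for the whole second after the job is handed in: Both bolts stand within 0.17 rad (10 degrees) of their end stops at 1.4 rad (value of joint each of long_bolt, short_bolt above 1.23 rad); the robot touches nothing.
It fails at once if the round depth dial is turned (its mark moves more than 6 mm) (distance of dial_mark from where it was at the start of the episode above 0.006 m).
It fails at once if the bolt with the short bar is turned home before the one with the long bar (value of joint short_bolt above 1 rad and value of joint long_bolt below 1 rad).
It also fails if it takes over 45 s, if anything falls off the work surface, if the arm or the gripper's body presses on something with over 40 N, if the wrist force passes 120 N, or if a joint passes its speed limit or range.

## Working session

There is one attempt and no reset: what is moved stays moved. The work goes in short steps, Python scripts to look and compute and a shell command to move; the robot and the scene stay as the last step left them, time stands still between calls to the robot, and variables do not carry over. Pictures are saved under pics/ and viewed, at most 10 in all, crops included, and the job is handed in when it is done.

```bash
mkdir -p pics
python3 - <<'E'
from bench import bot,eyes
import cv2,pickle
s=bot.state();print({k:s[k] for k in("t","ee_pos","ee_rot","grip_width","force")},bot.pinch_z)
for n in("top","scene"):
    c=eyes.camera(n);pickle.dump(c,open(f"{n}.pkl","wb"));cv2.imwrite(f"pics/{n}0.png",c["img"][:,:,::-1])
E
```

```text
{'t': 0.0, 'ee_pos': array([0.16740487, 0.54948563, 0.20459977]), 'ee_rot': array([[-9.56561006e-01,  2.91531324e-01, -7.27661144e-04],
       [ 2.91532163e-01,  9.56559525e-01, -1.69490187e-03],
       [ 2.01934211e-04, -1.83341367e-03, -9.99998299e-01]]), 'grip_width': 0.09426608855380436, 'force': array([-0.55575671,  1.06775945, -0.40467601])} 0.0188
```

View pics/top0.png

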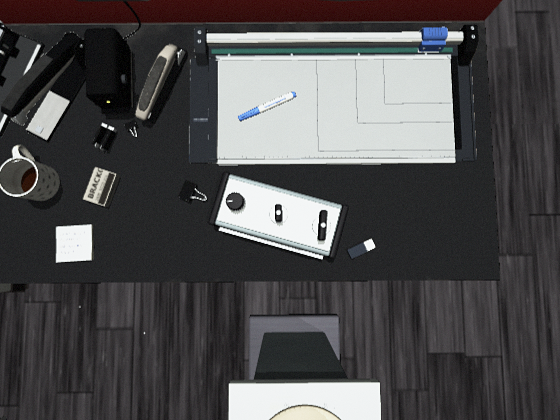

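View pics/scene0.png

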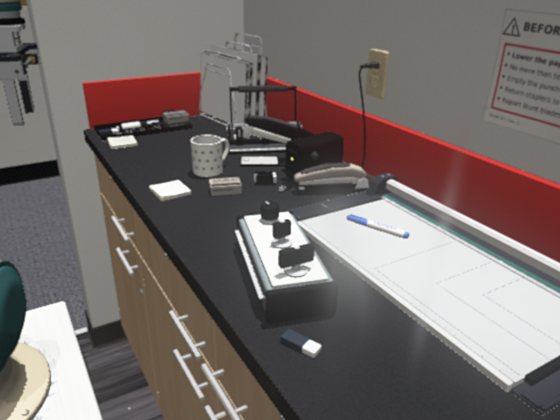

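The top view shows dial at about (235,201), short bar (278,212) and long bar (322,225) on the silver cover. The scene view confirms this order, with the long bar nearest the camera.

```bash
cat > h.py <<'E'
import numpy as np,cv2
def ray(c,u,v,z):
    M=c["world_to_cam"];R,t=M[:3,:3],M[:3,3];o=-R.T@t
    d=R.T@np.array([(u-c["cx"])/c["fx"],(v-c["cy"])/c["fy"],1]);return o+d*(z-o[2])/d[2]
def proj(c,p):
    q=c["world_to_cam"]@np.append(p,1);return q[0]/q[2]*c["fx"]+c["cx"],q[1]/q[2]*c["fy"]+c["cy"]
E
python3 - <<'E'
from h import *;import pickle
c=pickle.load(open("top.pkl","rb"))
M=c["world_to_cam"];print("cam",-M[:3,:3].T@M[:3,3])
g=cv2.cvtColor(c["img"],cv2.COLOR_RGB2GRAY)
m=((g<70)*255).astype(np.uint8)
n,l,st,ce=cv2.connectedComponentsWithStats(m)
for i in range(1,n):
    x,y,w,h,a=st[i]
    if 220<ce[i][0]<335 and 185<ce[i][1]<245 and 40<a<1000:
        pts=np.argwhere(l==i)[:,::-1].astype(np.float32)
        W=np.array([ray(c,u,v,.104)[:2] for u,v in pts])
        e,V=np.linalg.eigh(np.cov(W.T)); r=cv2.minAreaRect(W.astype(np.float32)*1000)
        print(ce[i],a,"mean",W.mean(0).round(4),"axis deg",np.degrees(np.arctan2(V[1,1],V[0,1])).round(1),r)
for p in((230,174),(343,207),(330,258),(212,225)):print(p,ray(c,*p,.064).round(3))
E
```

```text
cam [0.42788306 0.0444472  0.95066674]
[234.88311688 201.16450216] 231 mean [0.5227 0.1353] axis deg -155.1 ((523.017578125, 136.08413696289062), (34.86239242553711, 31.69745635986328), 44.78302764892578)
[277.87058824 213.48235294] 85 mean [0.4979 0.0515] axis deg -176.9 ((498.8270568847656, 51.25469970703125), (11.698139190673828, 31.289993286132812), 89.6499252319336)
[321.8238342 224.9119171] 193 mean [ 0.475  -0.0337] axis deg 174.3 ((475.761474609375, -33.844051361083984), (14.652069091796875, 57.25592803955078), 85.37168884277344)
(230, 174) [0.583 0.15  0.064]
(343, 207) [ 0.513 -0.081  0.064]
(330, 258) [ 0.41  -0.053  0.064]
(212, 225) [0.479 0.186 0.064]
```

```bash
python3 -m handwheel '[{"dx":0.43,"dy":-0.81,"rz":0.23},{"dx":0.43,"dy":-0.81,"rz":0.23},{"dx":0.43,"dy":-0.81,"rz":0.23},{"dx":0.43,"dy":-0.81,"rz":0.23},{"dx":0.43,"dy":-0.81,"rz":0.23},{"dx":0.43,"dy":-0.81,"rz":0.23},{"dx":0.43,"dy":-0.81,"rz":0.23},{"dx":0.43,"dy":-0.81,"rz":0.23}]'
python3 -m handwheel '[{"dx":0.43,"dy":-0.81},{"dx":0.43,"dy":-0.81},{"dx":0.43,"dy":-0.81},{"dx":0.43,"dy":-0.81},{"dx":0.43,"dy":-0.81},{"dx":0.43,"dy":-0.81},{"dx":0.43,"dy":-0.81},{"dx":0.43,"dy":-0.81}]'
python3 -m handwheel '[{"dx":0.43,"dy":-0.81},{"dx":0.43,"dy":-0.81},{"dx":0.43,"dy":-0.81},{"dx":0.43,"dy":-0.81},{"dx":0.43,"dy":-0.81},{"dx":0.43,"dy":-0.81},{"dx":0.43,"dy":-0.81},{"dx":0.43,"dy":-0.81},{"dx":0}]' || python3 -m handwheel '[{"dx":0.43,"dy":-0.81},{"dx":0.43,"dy":-0.81},{"dx":0.43,"dy":-0.81},{"dx":0.43,"dy":-0.81},{"dx":0.43,"dy":-0.81},{"dx":0.43,"dy":-0.81},{"dx":0.43,"dy":-0.81},{"dx":0.2,"dy":-0.4}]'
```

```text
schema error: expected keys rx, ry, rz, dx, dy, dz, grip
schema error: expected keys rx, ry, rz, dx, dy, dz, grip
schema error: expected keys rx, ry, rz, dx, dy, dz, grip
schema error: expected keys rx, ry, rz, dx, dy, dz, grip
```

```bash
python3 -m handwheel '[{"rx":0,"ry":0,"rz":0.23,"dx":0.43,"dy":-0.81,"dz":0,"grip":0},{"rx":0,"ry":0,"rz":0.23,"dx":0.43,"dy":-0.81,"dz":0,"grip":0},{"rx":0,"ry":0,"rz":0.23,"dx":0.43,"dy":-0.81,"dz":0,"grip":0},{"rx":0,"ry":0,"rz":0.23,"dx":0.43,"dy":-0.81,"dz":0,"grip":0},{"rx":0,"ry":0,"rz":0.23,"dx":0.43,"dy":-0.81,"dz":0,"grip":0},{"rx":0,"ry":0,"rz":0.23,"dx":0.43,"dy":-0.81,"dz":0,"grip":0},{"rx":0,"ry":0,"rz":0.23,"dx":0.43,"dy":-0.81,"dz":0,"grip":0},{"rx":0,"ry":0,"rz":0.23,"dx":0.43,"dy":-0.81,"dz":0,"grip":0}]'
```

```text
t: 0.9
ee_pos: [0.271, 0.3544, 0.2052]
ee_rot: [[-0.995, 0.102, -0.0], [0.102, 0.995, -0.0], [0.0, -0.0, -1.0]]
force: [0.3, 0.4, 0.2]
grip_width: 0.0938
grasp_force: 0.0
```

```bash
python3 -m handwheel '[{"rx":0,"ry":0,"rz":0,"dx":0.43,"dy":-0.81,"dz":0,"grip":0},{"rx":0,"ry":0,"rz":0,"dx":0.43,"dy":-0.81,"dz":0,"grip":0},{"rx":0,"ry":0,"rz":0,"dx":0.43,"dy":-0.81,"dz":0,"grip":0},{"rx":0,"ry":0,"rz":0,"dx":0.43,"dy":-0.81,"dz":0,"grip":0},{"rx":0,"ry":0,"rz":0,"dx":0.43,"dy":-0.81,"dz":0,"grip":0},{"rx":0,"ry":0,"rz":0,"dx":0.43,"dy":-0.81,"dz":0,"grip":0},{"rx":0,"ry":0,"rz":0,"dx":0.43,"dy":-0.81,"dz":0,"grip":0},{"rx":0,"ry":0,"rz":0,"dx":0.43,"dy":-0.81,"dz":0,"grip":0}]'
```

```text
t: 1.7
ee_pos: [0.3741, 0.1601, 0.2053]
ee_rot: [[-0.995, 0.103, -0.0], [0.103, 0.995, 0.0], [0.0, -0.0, -1.0]]
force: [-0.2, 0.6, -0.1]
grip_width: 0.094
grasp_force: 0.0
```

```bash
python3 -m handwheel '[{"rx":0,"ry":0,"rz":0,"dx":0.43,"dy":-0.81,"dz":0,"grip":0},{"rx":0,"ry":0,"rz":0,"dx":0.43,"dy":-0.81,"dz":0,"grip":0},{"rx":0,"ry":0,"rz":0,"dx":0.43,"dy":-0.81,"dz":0,"grip":0},{"rx":0,"ry":0,"rz":0,"dx":0.43,"dy":-0.81,"dz":0,"grip":0},{"rx":0,"ry":0,"rz":0,"dx":0.43,"dy":-0.81,"dz":0,"grip":0},{"rx":0,"ry":0,"rz":0,"dx":0.43,"dy":-0.81,"dz":0,"grip":0},{"rx":0,"ry":0,"rz":0,"dx":0.43,"dy":-0.81,"dz":0,"grip":0},{"rx":0,"ry":0,"rz":0,"dx":0,"dy":0,"dz":0,"grip":0}]'
python3 - <<'E'
from bench import bot,eyes
import cv2,pickle
s=bot.state();print(s["t"],s["ee_pos"],s["ee_rot"][:,1],s["joint_pos"])
c=eyes.camera("wrist");pickle.dump(c,open("w1.pkl","wb"));cv2.imwrite("pics/w1.png",c["img"][:,:,::-1])
E
```

```text
t: 2.5
ee_pos: [0.4657, -0.0113, 0.205]
ee_rot: [[-0.994, 0.106, 0.0], [0.106, 0.994, -0.001], [-0.0, -0.001, -1.0]]
force: [-0.5, 0.7, 0.1]
grip_width: 0.094
grasp_force: 0.0
2.5 [ 0.4657466  -0.0113152   0.20504044] [ 0.10611723  0.99435306 -0.00106534] [-1.72930528e-01  1.10497779e-01  1.72197995e+00 -1.07547296e-03
  1.30868084e+00 -1.63713112e+00]
```

View pics/w1.png

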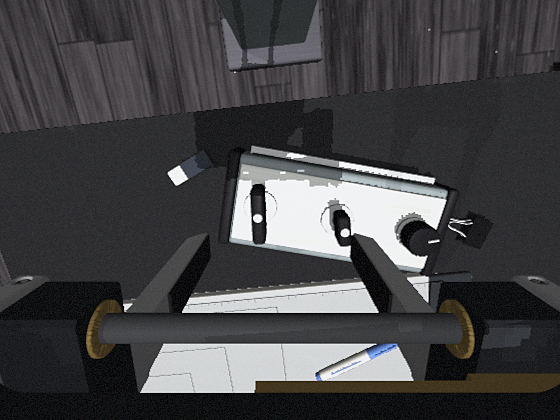

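The wrist view shows the long bar at about (258,215) with a white dot at (258,218), the short bar's dot at (345,232) and the dial at about (418,235).

Run:
```python
from h import *;import pickle
c=pickle.load(open("w1.pkl","rb"))
M=c["world_to_cam"];print("cam",-M[:3,:3].T@M[:3,3])
t=pickle.load(open("top.pkl","rb"))
hsv=cv2.cvtColor(c["img"],cv2.COLOR_RGB2GRAY)
for n,(u,v) in dict(long=(258,218),short=(345,232)).items():
    p=ray(c,u,v,.108);print(n,"dot",p.round(4),"in top",np.round(proj(t,p),1))
for e in((258,186),(258,243),(340,208),(348,240)):print(e,ray(c,*e,.108).round(4))
a=cv2.resize(c["img"][140:280,200:460],None,fx=3,fy=3,interpolation=cv2.INTER_CUBIC)[:,:,::-1]
cv2.imwrite("pics/w1c.png",a)
```

```text
cam [ 0.38714042 -0.00329285  0.38492984]
long dot [ 0.475  -0.0349  0.108 ] in top [322.6 224.8]
short dot [0.4992 0.0515 0.108 ] in top [277.9 212.6]
(258, 186) [ 0.4424 -0.0308  0.108 ]
(258, 243) [ 0.5019 -0.0383  0.108 ]
(340, 208) [0.4732 0.0477 0.108 ]
(348, 240) [0.5084 0.0542 0.108 ]
```

View pics/w1c.png

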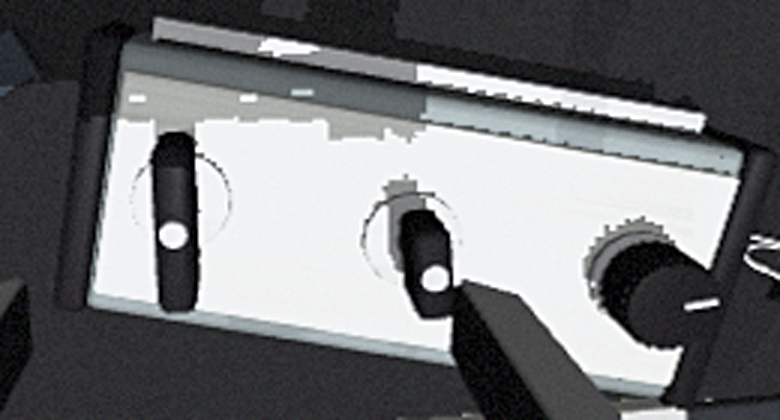

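```bash
python3 -m handwheel '[{"rx":0,"ry":0,"rz":0,"dx":0.31,"dy":-0.79,"dz":0,"grip":0.4},{"rx":0,"ry":0,"rz":0,"dx":0,"dy":0,"dz":-0.7,"grip":0.4},{"rx":0,"ry":0,"rz":0,"dx":0,"dy":0,"dz":-0.7,"grip":0.4},{"rx":0,"ry":0,"rz":0,"dx":0,"dy":0,"dz":-0.7,"grip":0.4},{"rx":0,"ry":0,"rz":0,"dx":0,"dy":0,"dz":-0.3,"grip":0.4},{"rx":0,"ry":0,"rz":0,"dx":0,"dy":0,"dz":0,"grip":0.4},{"rx":0,"ry":0,"rz":0,"dx":0,"dy":0,"dz":0,"grip":0.4}]'
python3 - <<'E'
from bench import bot,eyes
import cv2,pickle
from h import *
s=bot.state();print(s["t"],s["ee_pos"],s["ee_rot"][:,1],s["grip_width"])
c=eyes.camera("wrist");pickle.dump(c,open("w2.pkl","wb"));cv2.imwrite("pics/w2.png",c["img"][:,:,::-1])
for p in((.475,-.035,.108),(.499,.0515,.108)):print(proj(c,p))
E
```

```text
t: 3.25
ee_pos: [0.4739, -0.0321, 0.1341]
ee_rot: [[-0.995, 0.102, 0.001], [0.102, 0.995, 0.0], [-0.001, 0.0, -1.0]]
force: [0.9, 1.4, -0.7]
grip_width: 0.0565
grasp_force: 0.0
3.25 [ 0.47386501 -0.03208485  0.1340888 ] [1.02268610e-01 9.94756806e-01 1.69571776e-04] 0.05650429566752915
(np.float64(276.7353857493164), np.float64(234.1963007547048))
(np.float64(390.95885199803854), np.float64(252.3707045877979))
```

View pics/w2.png

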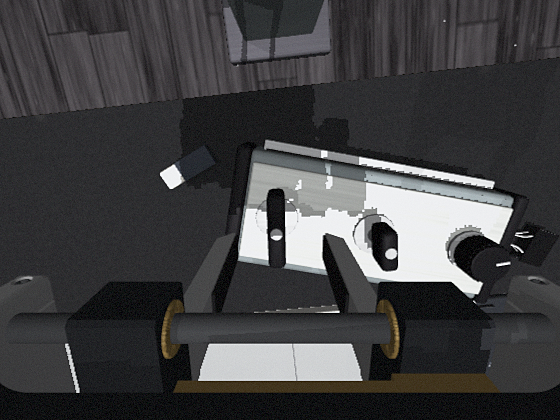

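The dot at (276,234) matches the prediction to within a pixel. The long bar lies between the fingers, so I go down 54 mm and close.

```bash
python3 -m handwheel '[{"rx":0,"ry":0,"rz":0,"dx":0.03,"dy":-0.1,"dz":-0.4,"grip":0.4},{"rx":0,"ry":0,"rz":0,"dx":0,"dy":0,"dz":-0.7,"grip":0.4},{"rx":0,"ry":0,"rz":0,"dx":0,"dy":0,"dz":-0.7,"grip":0.4},{"rx":0,"ry":0,"rz":0,"dx":0,"dy":0,"dz":0,"grip":0.4},{"rx":0,"ry":0,"rz":0,"dx":0,"dy":0,"dz":0,"grip":1},{"rx":0,"ry":0,"rz":0,"dx":0,"dy":0,"dz":0,"grip":1},{"rx":0,"ry":0,"rz":0,"dx":0,"dy":0,"dz":0,"grip":1},{"rx":0,"ry":0,"rz":0,"dx":0,"dy":0,"dz":0,"grip":1}]'
python3 -c "
from bench import bot
s=bot.state();print(s['ft_torque'],s['ee_rot'][:,1],s['joint_pos'][5])"
```

```text
t: 4.1
ee_pos: [0.4752, -0.0357, 0.0803]
ee_rot: [[-0.995, 0.103, 0.002], [0.103, 0.995, -0.0], [-0.002, -0.0, -1.0]]
force: [-0.2, -0.1, 0.2]
grip_width: 0.0278
grasp_force: 0.0
[ 0.01247726 -0.00292793 -0.02894529] [ 1.02866910e-01  9.94695122e-01 -1.16944738e-04] -1.6889676744247293
```

Still closing. I wait for the fingers to close before turning.

```bash
python3 -m handwheel '[{"rx":0,"ry":0,"rz":0,"dx":0,"dy":0,"dz":0,"grip":1},{"rx":0,"ry":0,"rz":0,"dx":0,"dy":0,"dz":0,"grip":1},{"rx":0,"ry":0,"rz":0,"dx":0,"dy":0,"dz":0,"grip":1},{"rx":0,"ry":0,"rz":0,"dx":0,"dy":0,"dz":0,"grip":1}]'
python3 -c "
from bench import bot
s=bot.state();print(s['ft_torque'],s['ee_rot'][:,1],s['joint_pos'][5])"
```

```text
t: 4.5
ee_pos: [0.4748, -0.0352, 0.0798]
ee_rot: [[-0.995, 0.103, 0.001], [0.103, 0.995, 0.001], [-0.001, 0.001, -1.0]]
force: [-1.0, 2.0, 4.2]
grip_width: 0.0141
grasp_force: 29.9
[0.41461433 0.00375673 0.05521892] [1.03130525e-01 9.94667518e-01 7.90042642e-04] -1.6889622030696698
```

```bash
python3 -m handwheel '[{"rx":0,"ry":0,"rz":-0.7,"dx":0,"dy":0,"dz":0,"grip":1},{"rx":0,"ry":0,"rz":-0.7,"dx":0,"dy":0,"dz":0,"grip":1},{"rx":0,"ry":0,"rz":-0.7,"dx":0,"dy":0,"dz":0,"grip":1},{"rx":0,"ry":0,"rz":-0.7,"dx":0,"dy":0,"dz":0,"grip":1},{"rx":0,"ry":0,"rz":-0.7,"dx":0,"dy":0,"dz":0,"grip":1},{"rx":0,"ry":0,"rz":-0.7,"dx":0,"dy":0,"dz":0,"grip":1},{"rx":0,"ry":0,"rz":-0.7,"dx":0,"dy":0,"dz":0,"grip":1},{"rx":0,"ry":0,"rz":-0.7,"dx":0,"dy":0,"dz":0,"grip":1}]'
python3 -c "
from bench import bot
s=bot.state();print(s['ft_torque'],s['ee_rot'][:,1],s['joint_pos'][5])"
```

```text
t: 5.3
ee_pos: [0.4749, -0.035, 0.0798]
ee_rot: [[-0.77, 0.638, 0.001], [0.638, 0.77, 0.001], [-0.0, 0.001, -1.0]]
force: [-0.9, 2.7, 3.8]
grip_width: 0.0138
grasp_force: 29.9
[0.43050801 0.01694594 0.12504923] [0.63846357 0.76965095 0.00129773] -1.0997335350421382
```

```bash
python3 -m handwheel '[{"rx":0,"ry":0,"rz":-0.7,"dx":0,"dy":0,"dz":0,"grip":1},{"rx":0,"ry":0,"rz":-0.7,"dx":0,"dy":0,"dz":0,"grip":1},{"rx":0,"ry":0,"rz":-0.7,"dx":0,"dy":0,"dz":0,"grip":1},{"rx":0,"ry":0,"rz":-0.7,"dx":0,"dy":0,"dz":0,"grip":1},{"rx":0,"ry":0,"rz":-0.7,"dx":0,"dy":0,"dz":0,"grip":1},{"rx":0,"ry":0,"rz":-0.7,"dx":0,"dy":0,"dz":0,"grip":1},{"rx":0,"ry":0,"rz":-0.7,"dx":0,"dy":0,"dz":0,"grip":1},{"rx":0,"ry":0,"rz":0,"dx":0,"dy":0,"dz":0,"grip":1}]'
python3 -c "
from bench import bot
s=bot.state();print(s['ft_torque'],s['ee_rot'][:,1],s['joint_pos'][5])"
python3 -m handwheel '[{"rx":0,"ry":0,"rz":-0.4,"dx":0,"dy":0,"dz":0,"grip":1},{"rx":0,"ry":0,"rz":-0.4,"dx":0,"dy":0,"dz":0,"grip":1},{"rx":0,"ry":0,"rz":-0.3,"dx":0,"dy":0,"dz":0,"grip":1},{"rx":0,"ry":0,"rz":0,"dx":0,"dy":0,"dz":0,"grip":1}]'
python3 -c "
from bench import bot
s=bot.state();print(s['ft_torque'],s['ee_rot'][:,1],s['joint_pos'][5])"
```

```text
t: 6.1
ee_pos: [0.475, -0.0349, 0.0798]
ee_rot: [[-0.359, 0.933, 0.001], [0.933, 0.359, 0.001], [0.001, 0.002, -1.0]]
force: [0.6, 3.6, 4.0]
grip_width: 0.0139
grasp_force: 30.0
[ 0.60927029 -0.02705426 -0.10424519] [0.93317353 0.35942296 0.0015175 ] -0.5892609318588667
t: 6.5
ee_pos: [0.4751, -0.0349, 0.0798]
ee_rot: [[-0.251, 0.968, 0.001], [0.968, 0.251, 0.001], [0.001, 0.002, -1.0]]
force: [0.6, 5.3, 3.0]
grip_width: 0.0138
grasp_force: 29.9
[ 0.77730058 -0.06918058  0.05961808] [0.9679156  0.25127093 0.00151732] -0.47562174813962155
```

```bash
python3 -m handwheel '[{"rx":0,"ry":0,"rz":-0.4,"dx":0,"dy":0,"dz":0,"grip":1},{"rx":0,"ry":0,"rz":-0.3,"dx":0,"dy":0,"dz":0,"grip":1},{"rx":0,"ry":0,"rz":0,"dx":0,"dy":0,"dz":0,"grip":1}]'
python3 -c "
from bench import bot
s=bot.state();print(s['ft_torque'],s['ee_rot'][:,1],s['joint_pos'][5])"
python3 -m handwheel '[{"rx":0,"ry":0,"rz":-0.4,"dx":0,"dy":0,"dz":0,"grip":1},{"rx":0,"ry":0,"rz":-0.3,"dx":0,"dy":0,"dz":0,"grip":1},{"rx":0,"ry":0,"rz":0,"dx":0,"dy":0,"dz":0,"grip":1}]'
python3 -c "
from bench import bot
s=bot.state();print(s['ft_torque'],s['ee_rot'][:,1],s['joint_pos'][5])"
```

```text
t: 6.8
ee_pos: [0.4751, -0.0349, 0.0798]
ee_rot: [[-0.18, 0.984, 0.001], [0.984, 0.18, 0.001], [0.001, 0.002, -1.0]]
force: [0.6, 4.3, 4.1]
grip_width: 0.0139
grasp_force: 29.9
[ 0.88371108 -0.10685482  0.02034521] [0.98371257 0.17974237 0.00150271] -0.40236248257757895
t: 7.1
ee_pos: [0.4751, -0.0349, 0.0798]
ee_rot: [[-0.108, 0.994, 0.001], [0.994, 0.108, 0.001], [0.001, 0.001, -1.0]]
force: [1.7, 6.0, 5.1]
grip_width: 0.014
grasp_force: 30.1
[ 0.92760139 -0.14083549  0.37571408] [0.99411793 0.10829346 0.00143877] -0.32991156858409315
```

```bash
python3 -m handwheel '[{"rx":0,"ry":0,"rz":-0.3,"dx":0,"dy":0,"dz":0,"grip":1},{"rx":0,"ry":0,"rz":-0.2,"dx":0,"dy":0,"dz":0,"grip":1},{"rx":0,"ry":0,"rz":0,"dx":0,"dy":0,"dz":0,"grip":1},{"rx":0,"ry":0,"rz":0,"dx":0,"dy":0,"dz":0,"grip":1}]'
python3 -c "
from bench import bot
s=bot.state();print(s['ft_torque'],s['ee_rot'][:,1],s['joint_pos'][5])"
```

```text
t: 7.5
ee_pos: [0.4751, -0.0349, 0.0798]
ee_rot: [[-0.058, 0.998, 0.001], [0.998, 0.058, 0.001], [0.001, 0.001, -1.0]]
force: [1.5, 5.4, 4.7]
grip_width: 0.0148
grasp_force: 31.8
[ 0.98854577 -0.16472429  0.71737662] [0.9983177  0.05796506 0.00134756] -0.2790296376759656
```

The turning moment has climbed to 0.72 N m and the jaws are being pried open, so the bolt is at its stop. I release, lift and move over the short bar.

```bash
python3 -m handwheel '[{"rx":0,"ry":0,"rz":0,"dx":0,"dy":0,"dz":0,"grip":0.4},{"rx":0,"ry":0,"rz":0,"dx":0,"dy":0,"dz":0,"grip":0.4},{"rx":0,"ry":0,"rz":0,"dx":0,"dy":0,"dz":0,"grip":0.4},{"rx":0,"ry":0,"rz":0,"dx":0,"dy":0,"dz":0,"grip":0.4},{"rx":0,"ry":0,"rz":0,"dx":0,"dy":0,"dz":0.6,"grip":0.4},{"rx":0,"ry":0,"rz":0,"dx":0,"dy":0,"dz":1,"grip":0.4},{"rx":0,"ry":0,"rz":0,"dx":0,"dy":0,"dz":1,"grip":0.4},{"rx":0,"ry":0,"rz":1,"dx":0,"dy":0,"dz":0.4,"grip":0.4}]'
python3 -m handwheel '[{"rx":0,"ry":0,"rz":1,"dx":0,"dy":0,"dz":0,"grip":0.4},{"rx":0,"ry":0,"rz":1,"dx":0,"dy":0,"dz":0,"grip":0.4},{"rx":0,"ry":0,"rz":1,"dx":0,"dy":0,"dz":0,"grip":0.4},{"rx":0,"ry":0,"rz":1,"dx":0,"dy":0,"dz":0,"grip":0.4},{"rx":0,"ry":0,"rz":1,"dx":0,"dy":0,"dz":0,"grip":0.4},{"rx":0,"ry":0,"rz":1,"dx":0,"dy":0,"dz":0,"grip":0.4},{"rx":0,"ry":0,"rz":1,"dx":0,"dy":0,"dz":0,"grip":0.4},{"rx":0,"ry":0,"rz":1,"dx":0,"dy":0,"dz":0,"grip":0.4}]'
python3 -m handwheel '[{"rx":0,"ry":0,"rz":1,"dx":0.2,"dy":0.72,"dz":0,"grip":0.4},{"rx":0,"ry":0,"rz":1,"dx":0.2,"dy":0.72,"dz":0,"grip":0.4},{"rx":0,"ry":0,"rz":1,"dx":0.2,"dy":0.72,"dz":0,"grip":0.4},{"rx":0,"ry":0,"rz":1,"dx":0.2,"dy":0.72,"dz":0,"grip":0.4},{"rx":0,"ry":0,"rz":1,"dx":0,"dy":0,"dz":0,"grip":0.4},{"rx":0,"ry":0,"rz":0.8,"dx":0,"dy":0,"dz":0,"grip":0.4},{"rx":0,"ry":0,"rz":0,"dx":0,"dy":0,"dz":0,"grip":0.4},{"rx":0,"ry":0,"rz":0,"dx":0,"dy":0,"dz":0,"grip":0.4}]'
python3 - <<'E'
from bench import bot,eyes
import cv2,pickle
from h import *
s=bot.state();y=s["ee_rot"][:,1];print(s["t"],s["ee_pos"],np.degrees(np.arctan2(y[1],y[0])),s["grip_width"])
c=eyes.camera("wrist");pickle.dump(c,open("w3.pkl","wb"));cv2.imwrite("pics/w3.png",c["img"][:,:,::-1])
for p in((.475,-.035,.108),(.499,.0515,.108)):print(proj(c,p))
E
```

```text
t: 8.3
ee_pos: [0.476, -0.0361, 0.1721]
ee_rot: [[-0.161, 0.987, 0.004], [0.987, 0.161, -0.001], [-0.002, 0.004, -1.0]]
force: [-0.2, 0.9, 0.3]
grip_width: 0.0562
grasp_force: 0.0
t: 9.1
ee_pos: [0.4742, -0.0358, 0.1693]
ee_rot: [[-0.842, 0.54, -0.001], [0.54, 0.842, -0.0], [0.0, -0.001, -1.0]]
force: [-0.5, -1.0, -0.5]
grip_width: 0.0568
grasp_force: 0.0
t: 9.9
ee_pos: [0.4984, 0.0507, 0.1693]
ee_rot: [[-1.0, -0.031, -0.0], [-0.031, 1.0, -0.0], [0.0, -0.0, -1.0]]
force: [0.4, 0.2, -0.3]
grip_width: 0.0569
grasp_force: 0.0
9.9 [0.49837296 0.05068059 0.16932981] 91.78995654056287 0.056852632945316894
(np.float64(180.697053537445), np.float64(189.03282725183632))
(np.float64(281.1544826570864), np.float64(218.8247818436702))
```

View pics/w3.png

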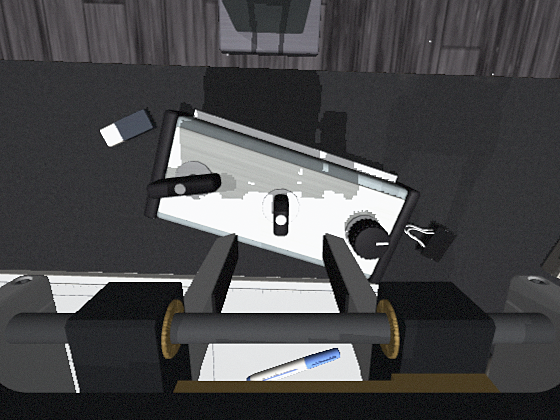

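The wrist view shows the long bar turned along the cover, from (148,189) to (220,181). The short bar at (281,217) is upright in the image, centred between the fingers and aligned with them.

```bash
python3 -m handwheel '[{"rx":0,"ry":0,"rz":0,"dx":0.02,"dy":0.03,"dz":-0.7,"grip":0.4},{"rx":0,"ry":0,"rz":0,"dx":0,"dy":0,"dz":-0.8,"grip":0.4},{"rx":0,"ry":0,"rz":0,"dx":0,"dy":0,"dz":-0.8,"grip":0.4},{"rx":0,"ry":0,"rz":0,"dx":0,"dy":0,"dz":-0.68,"grip":0.4},{"rx":0,"ry":0,"rz":0,"dx":0,"dy":0,"dz":0,"grip":0.4},{"rx":0,"ry":0,"rz":0,"dx":0,"dy":0,"dz":0,"grip":1},{"rx":0,"ry":0,"rz":0,"dx":0,"dy":0,"dz":0,"grip":1},{"rx":0,"ry":0,"rz":0,"dx":0,"dy":0,"dz":0,"grip":1}]'
python3 -m handwheel '[{"rx":0,"ry":0,"rz":0,"dx":0,"dy":0,"dz":0,"grip":1},{"rx":0,"ry":0,"rz":0,"dx":0,"dy":0,"dz":0,"grip":1},{"rx":0,"ry":0,"rz":0,"dx":0,"dy":0,"dz":0,"grip":1},{"rx":0,"ry":0,"rz":0,"dx":0,"dy":0,"dz":0,"grip":1},{"rx":0,"ry":0,"rz":0,"dx":0,"dy":0,"dz":0,"grip":1}]'
python3 -c "
from bench import bot
s=bot.state();print(s['ft_torque'],s['ee_rot'][:,1],s['joint_pos'][5])"
```

```text
t: 10.75
ee_pos: [0.5001, 0.0517, 0.0813]
ee_rot: [[-0.999, -0.033, 0.003], [-0.033, 0.999, -0.0], [-0.003, -0.0, -1.0]]
force: [-0.1, 1.2, 0.5]
grip_width: 0.0357
grasp_force: 0.0
t: 11.25
ee_pos: [0.4994, 0.0514, 0.0805]
ee_rot: [[-0.999, -0.033, 0.001], [-0.033, 0.999, -0.001], [-0.001, -0.001, -1.0]]
force: [-1.7, -2.2, 4.2]
grip_width: 0.0137
grasp_force: 29.9
[-0.3633397   0.13344416 -0.01423776] [-3.32224739e-02  9.99447744e-01 -6.88445483e-04] -1.6393170671830934
```

Gripped at 13.7 mm with 30 N. I turn it clockwise in the same way.

```bash
python3 -m handwheel '[{"rx":0,"ry":0,"rz":-0.7,"dx":0,"dy":0,"dz":0,"grip":1},{"rx":0,"ry":0,"rz":-0.7,"dx":0,"dy":0,"dz":0,"grip":1},{"rx":0,"ry":0,"rz":-0.7,"dx":0,"dy":0,"dz":0,"grip":1},{"rx":0,"ry":0,"rz":-0.7,"dx":0,"dy":0,"dz":0,"grip":1},{"rx":0,"ry":0,"rz":-0.7,"dx":0,"dy":0,"dz":0,"grip":1},{"rx":0,"ry":0,"rz":-0.7,"dx":0,"dy":0,"dz":0,"grip":1},{"rx":0,"ry":0,"rz":-0.7,"dx":0,"dy":0,"dz":0,"grip":1},{"rx":0,"ry":0,"rz":-0.7,"dx":0,"dy":0,"dz":0,"grip":1}]'
python3 -m handwheel '[{"rx":0,"ry":0,"rz":-0.7,"dx":0,"dy":0,"dz":0,"grip":1},{"rx":0,"ry":0,"rz":-0.7,"dx":0,"dy":0,"dz":0,"grip":1},{"rx":0,"ry":0,"rz":-0.7,"dx":0,"dy":0,"dz":0,"grip":1},{"rx":0,"ry":0,"rz":-0.7,"dx":0,"dy":0,"dz":0,"grip":1},{"rx":0,"ry":0,"rz":-0.7,"dx":0,"dy":0,"dz":0,"grip":1},{"rx":0,"ry":0,"rz":-0.7,"dx":0,"dy":0,"dz":0,"grip":1},{"rx":0,"ry":0,"rz":-0.6,"dx":0,"dy":0,"dz":0,"grip":1},{"rx":0,"ry":0,"rz":0,"dx":0,"dy":0,"dz":0,"grip":1}]'
python3 -c "
from bench import bot
s=bot.state();print(s['ft_torque'],s['ee_rot'][:,1],s['joint_pos'][5])"
python3 -m handwheel '[{"rx":0,"ry":0,"rz":-0.4,"dx":0,"dy":0,"dz":0,"grip":1},{"rx":0,"ry":0,"rz":-0.4,"dx":0,"dy":0,"dz":0,"grip":1},{"rx":0,"ry":0,"rz":-0.3,"dx":0,"dy":0,"dz":0,"grip":1},{"rx":0,"ry":0,"rz":0,"dx":0,"dy":0,"dz":0,"grip":1}]'
python3 -c "
from bench import bot
s=bot.state();print(s['ft_torque'],s['ee_rot'][:,1],s['joint_pos'][5])"
```

```text
t: 12.05
ee_pos: [0.4995, 0.0517, 0.0805]
ee_rot: [[-0.849, 0.528, 0.001], [0.528, 0.849, -0.0], [-0.001, 0.0, -1.0]]
force: [-0.3, -1.0, 2.8]
grip_width: 0.0141
grasp_force: 30.0
t: 12.85
ee_pos: [0.4997, 0.0519, 0.0805]
ee_rot: [[-0.492, 0.87, 0.001], [0.87, 0.492, 0.0], [-0.0, 0.001, -1.0]]
force: [0.3, -0.1, 3.2]
grip_width: 0.0137
grasp_force: 29.9
[-0.15121595  0.05425465 -0.17190227] [0.87040721 0.4923308  0.00129405] -0.5502549567387526
t: 13.25
ee_pos: [0.4997, 0.0519, 0.0805]
ee_rot: [[-0.39, 0.921, 0.001], [0.921, 0.39, 0.0], [-0.0, 0.001, -1.0]]
force: [0.6, -0.1, 4.0]
grip_width: 0.0138
grasp_force: 30.0
[-0.13399363 -0.01213414 -0.0495759 ] [0.9207673  0.39010968 0.00142134] -0.43631689769462745
```

```bash
python3 -m handwheel '[{"rx":0,"ry":0,"rz":-0.4,"dx":0,"dy":0,"dz":0,"grip":1},{"rx":0,"ry":0,"rz":-0.4,"dx":0,"dy":0,"dz":0,"grip":1},{"rx":0,"ry":0,"rz":-0.4,"dx":0,"dy":0,"dz":0,"grip":1},{"rx":0,"ry":0,"rz":0,"dx":0,"dy":0,"dz":0,"grip":1}]'
python3 -c "
from bench import bot
s=bot.state();print(s['ft_torque'],s['ee_rot'][:,1],s['joint_pos'][5])"
python3 -m handwheel '[{"rx":0,"ry":0,"rz":-0.3,"dx":0,"dy":0,"dz":0,"grip":1},{"rx":0,"ry":0,"rz":-0.3,"dx":0,"dy":0,"dz":0,"grip":1},{"rx":0,"ry":0,"rz":0,"dx":0,"dy":0,"dz":0,"grip":1}]'
python3 -c "
from bench import bot
s=bot.state();print(s['ft_torque'],s['ee_rot'][:,1],s['joint_pos'][5])"
```

```text
t: 13.65
ee_pos: [0.4998, 0.0519, 0.0805]
ee_rot: [[-0.272, 0.962, 0.002], [0.962, 0.272, 0.0], [-0.0, 0.002, -1.0]]
force: [1.2, -0.8, 5.4]
grip_width: 0.0139
grasp_force: 30.0
[-0.00824278 -0.02525869  0.02950722] [0.96240093 0.27162799 0.0016405 ] -0.31069524476122873
t: 13.95
ee_pos: [0.4998, 0.0521, 0.0805]
ee_rot: [[-0.212, 0.977, 0.002], [0.977, 0.212, 0.0], [-0.0, 0.002, -1.0]]
force: [1.2, 1.0, 5.6]
grip_width: 0.0141
grasp_force: 30.7
[ 0.16136213 -0.17465298  0.64848111] [0.97716475 0.21247672 0.00164158] -0.24935989656972732
```

The moment jumps to 0.65 N m after 79.7 deg of turn, so the short bolt is at its stop. I release, lift and check.

```bash
python3 -m handwheel '[{"rx":0,"ry":0,"rz":0,"dx":0,"dy":0,"dz":0,"grip":0.4},{"rx":0,"ry":0,"rz":0,"dx":0,"dy":0,"dz":0,"grip":0.4},{"rx":0,"ry":0,"rz":0,"dx":0,"dy":0,"dz":0,"grip":0.4},{"rx":0,"ry":0,"rz":0,"dx":0,"dy":0,"dz":0,"grip":0.4},{"rx":0,"ry":0,"rz":0,"dx":0,"dy":0,"dz":0.6,"grip":0.4},{"rx":0,"ry":0,"rz":0,"dx":0,"dy":0,"dz":1,"grip":0.4},{"rx":0,"ry":0,"rz":0,"dx":0,"dy":0,"dz":1,"grip":0.4},{"rx":0,"ry":0,"rz":0,"dx":0,"dy":0,"dz":1,"grip":0.4}]'
python3 -m handwheel '[{"rx":0,"ry":0,"rz":0,"dx":-0.9,"dy":0,"dz":0.5,"grip":0.4},{"rx":0,"ry":0,"rz":0,"dx":-0.9,"dy":0,"dz":0,"grip":0.4},{"rx":0,"ry":0,"rz":0,"dx":-0.9,"dy":0,"dz":0,"grip":0.4},{"rx":0,"ry":0,"rz":0,"dx":-0.9,"dy":0,"dz":0,"grip":0.4},{"rx":0,"ry":0,"rz":0,"dx":-0.9,"dy":0,"dz":0,"grip":0.4},{"rx":0,"ry":0,"rz":0,"dx":-0.9,"dy":0,"dz":0,"grip":0.4},{"rx":0,"ry":0,"rz":0,"dx":0,"dy":0,"dz":0,"grip":0.4},{"rx":0,"ry":0,"rz":0,"dx":0,"dy":0,"dz":0,"grip":0.4}]'
python3 - <<'E'
from bench import eyes
import cv2
a=eyes.camera("top")["img"][150:280,190:370,::-1];cv2.imwrite("pics/top1.png",cv2.resize(a,None,fx=4,fy=4))
E
```

```text
t: 14.75
ee_pos: [0.4986, 0.0517, 0.1888]
ee_rot: [[-0.209, 0.978, -0.001], [0.978, 0.209, 0.0], [0.0, -0.001, -1.0]]
force: [0.7, 0.1, -0.4]
grip_width: 0.0562
grasp_force: 0.0
t: 15.55
ee_pos: [0.3375, 0.0517, 0.2033]
ee_rot: [[-0.209, 0.978, 0.002], [0.978, 0.209, -0.0], [-0.0, 0.002, -1.0]]
force: [0.1, -0.1, 0.3]
grip_width: 0.0564
grasp_force: 0.0
```

View pics/top1.png

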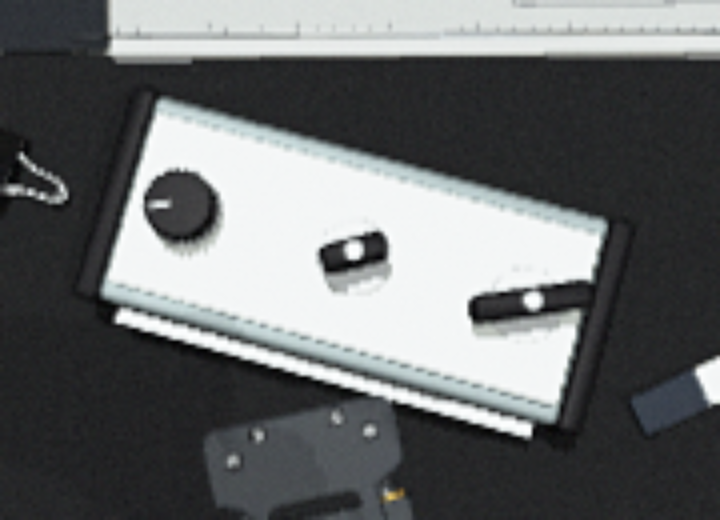

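The top view shows the short bar at (353,250) and the long bar at (533,300), both turned home. The dial mark at (160,204) is untouched and the gripper is clear.

```bash
python3 -c "
from bench import ticket
print(ticket.hand_in())"
```

```text
the job is handed in; nothing more can be done
None
```

I turned the long-bar bolt clockwise to its stop, then the short-bar bolt, left the dial untouched, let go, and handed the job in at about 15.6 s; no verdict was shown.

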